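# Dip the bath's gauge rod and present it for reading

## Task

Take the gauge rod from its cradle, push its probe down the bath's sloping guide tube until the collar stops on the mouth, and draw it right out again. Then hold the rod level and still with its tip over the middle of the white reading tile, clear of the tile but no more than 10 cm above it, and finish there still holding it: do not put it down or let go. Leave the other things on the bench where they are.

Things in the scene. Friction and masses are not known exactly. Their poses are not given: they have to be found in the camera images.
- rod: Steel gauge rod, 212 mm, about 0.12 kg, starting level in the cradle. Origin: centre of its black flat-sided grip, 60 mm long (x), 14 mm thick (y, the faces to pinch), 26 mm high (z). x points along the rod to the tip, z up as it lies. Behind the grip a 10 mm square tail to x = -64 mm; in front a 10 mm neck, the collar, then a round 8 mm probe with dark rings (x = 48 to 148 mm).
- rod_stop (a point): Centre of the front face of the collar (a disc 34 mm across, 8 mm thick), on the rod's axis, 48 mm ahead of the grip's centre; the probe reaches 100 mm beyond it. Axes as the rod's.
- rod_tip (a point): The tip of the probe, tapered to 4 mm across, on the rod's axis, 148 mm ahead of the grip's centre. Axes as the rod's.
- guide: Fixed steel guide tube on the bath's lid, sloping up towards the robot 40 degrees above level. Origin: centre of its open mouth, 195 mm above the bench; z points out of the mouth along the axis, back and up; y is level. 105 mm long, bore 12 mm, widening over the last 16 mm to a funnel 25 mm wide (31 mm outside). The collar stops on the rim with the probe's tip 5 mm short of the lower end.
- bath: The fixed heated bath, a grey box 250 mm deep (x), 260 mm wide (y) with a steel lid whose top is 115 mm above the bench (a black handle on it to 127 mm). Origin: on the bench, under the middle of the face towards the robot; x points to its back. The guide's mouth stands 30 mm in front of that face, on its middle line.
- cradle: Fixed aluminium cradle, base 190 x 70 x 10 mm, origin at the centre of its underside, x along the rod to its tip. Two open-topped rests hold the rod level, axis 70 mm above the bench: a slotted post (79 mm high) under the tail at x = -96 mm, a vee (78 mm high) under the probe at x = 65 mm, each 10 mm along x. The grip's centre is above x = -45 mm. The rod lifts straight up out of it.
- tile: The fixed white ceramic reading tile, flat on the bench, 110 x 110 mm, in a black rubber surround 134 mm square and 6 mm high; the tile's face is 8 mm above the bench. Origin at the centre of its underside, z up.
- tile_mid (a point): The middle of the tile's upper face.
- beaker: Bystander: clear glass beaker, 70 mm across, 85 mm high, origin under its centre.
- bottle: Bystander: brown glass bottle, 66 mm across, 150 mm high, origin under its centre.
- jar: Bystander: white jar, 60 mm across, 60 mm high, standing on the bath's lid, origin under its centre.
- tipbox: Bystander: pipette tip box, 75 x 115 x 53 mm, on the bench before the bath, origin under its centre.
- can: Bystander: small metal can, 60 mm across, 55 mm high, origin under its centre.
- rack: Bystander: green rack with small tubes, 160 x 60 mm, 78 mm high, origin under its centre.

How it is judged:
By the outcome, as a careful person would: the job done as asked, in the order asked, and still so for the second after the job is handed in, while the arm keeps its last pose, push and grip.
It also fails if it takes over 58 s, if anything falls off the work surface, if the arm or the gripper's body presses on something with over 40 N, if the wrist force passes 120 N, or if a joint passes its speed limit or range.

## Robot

A 6-joint arm with a two-finger parallel gripper is mounted at the origin on the work surface. World frame = base frame: x ahead of the robot, y to its left, z up, the work surface at z = 0. Lengths are in m, angles in rad, forces in N, time in s.
With the tool pointing down it reaches from about 0.4 to 0.825 m from the base axis. Payload 7 kg.
Tool frame: the origin (TCP) lies at the very end of the fingers, on their centre line; the grasp point (between the pads) lies 19 mm behind it; z points along the fingers, y is the line along which they close (so a half turn about z gives the same grasp; the last joint's range is limited). The gripper opens to 88 mm and grips with 3 to 60 N. Pads are 19 mm wide; open, the fingers measure 130 mm over their backs; the gripper's body (78 mm by 193 mm) begins 47 mm behind the grasp point.
Start: joints at [-1.057, 0.359, 0.012, 0, -1.224, -0.288], TCP at [0.151, -0.658, 0.227] pointing down, gripper open.
Joint ranges: [-3.07, 3.07], [-1.43, 2.12], [-1.02, 1.25], [-3.03, 1.67], [-3.05, -0], [-3.03, 3.03]. Speed limits (rad/s): [2.39, 2.39, 3.01, 3.14, 3.14, 3.14].

## Interface

Orientations are given as [roll, pitch, yaw] about the fixed x, y, z axes, in that order (R = Rz(yaw) Ry(pitch) Rx(roll)).
In Python, from station import arm gives the robot as it stands.
- The arm moves only by the tool step_arm, never from a script. Its argument "rows" is a list of rows, each a list of 5 numbers: the shift along the world's x, y, z in m, then the turn about the world's z in rad, then the finger opening in m, from 0 to 0.0876. In form: [[x, y, z, spin, gripper], ...]. A call has 1 to 20 rows; each row is the pose to reach, as a shift and turn from the pose commanded when the call began; what a row does not reach only later rows make up. A row lasts 1/10 s, in which the tool goes at most 50 mm and 8.59 degrees, less where a joint would pass 70% of its speed; a pose out of reach is approached as far as the arm can. A call with a gripper value outside its range is refused whole. The fingers move at their own pace and stop on an object; "newtons" is the grip in N (left out, the last holds). Time passes only in rows, so rows that repeat a pose let the fingers close. It gives the time, the measured TCP pose, the force, the opening and the grip force at its end, in the units of the state.
- arm.get_state(): the state, without advancing time (a new reading comes with each control period).
- arm.grab_frame(name): name is "scene" or "side" or "wrist"; returns a dict with "color" (480x640x3 uint8, blue, green, red), "vfov" (degrees; the focal length in pixels is half the picture's height over the tangent of half this angle, whatever the lens; pixels are square), "cx", "cy" (the principal point, pixels), "rvec" (rotation vector, rad) and "tvec" (3), from world to camera coordinates, as OpenCV has them. Camera axes: x right, y down, z forward; pixel columns grow to the right and rows downward; lengths in m; the calibration is good to about 2 mm. A picture is of the moment at which its call begins. There is no depth.
- arm.job_done(): hands the job in; it is judged then, once.
The state is a dict: "t": time; "q": joint angles; "qd": joint speeds; "joint_efforts": joint torques, N m; "eef_pos": TCP position; "ee_rot": TCP orientation; "force": force on the tool from outside, world axes, zero at the start; "moment": the same for the moment, N m; "width": finger opening in m; "gripper_force": force on a finger pad.
Only numpy, scipy, OpenCV 4.12 (cv2) and the standard library are available. Lean on these libraries where they do the work, as an engineer would, in place of code of your own. Each camera call takes 0.05 s, during which the arm holds its last target. There are 200 camera calls.

## Working session

There is one attempt and no reset: what is moved stays moved. The work goes in short steps, Python scripts to look and compute and a tool call to move; the robot and the scene stay as the last step left them, time stands still between calls to the robot, and variables do not carry over. Pictures are saved under pics/ and viewed, at most 10 in all, crops included, and the job is handed in when it is done.

Besides the shell and the picture viewer there is one more tool, called after "Emit:" as name(argument=value, ...) on one line, values as JSON. step_arm: Moves the arm, as the interface text tells. Its arguments: {"type":"object","properties":{"rows":{"type":"array"},"newtons":{"type":"number"}},"required":["rows"]}

```bash
mkdir -p pics
cat > h.py <<'E'
import numpy as np, cv2
from station import arm
def shot(n,f=None):
    d=arm.grab_frame(n); np.save(f'pics/{f or n}.npy',d,allow_pickle=True); cv2.imwrite(f'pics/{f or n}.png',d['color']); return d
def load(f): return np.load(f'pics/{f}.npy',allow_pickle=True).item()
def cam(d):
    f=240/np.tan(np.radians(d['vfov'])/2); R=cv2.Rodrigues(np.array(d['rvec'],float))[0]; t=np.array(d['tvec'],float).ravel()
    return f,R,t
def ray(d,u,v):
    f,R,t=cam(d); r=R.T@np.array([(u-d['cx'])/f,(v-d['cy'])/f,1]); return -R.T@t, r
def plane(d,u,v,z):
    c,r=ray(d,u,v); return c+r*(z-c[2])/r[2]
def tri(d1,p1,d2,p2):
    c1,r1=ray(d1,*p1);c2,r2=ray(d2,*p2);r1/=np.linalg.norm(r1);r2/=np.linalg.norm(r2)
    s=np.linalg.lstsq(np.c_[r1,-r2],c2-c1,rcond=None)[0];a=c1+r1*s[0];b=c2+r2*s[1]; return (a+b)/2,np.linalg.norm(a-b)
def proj(d,P):
    f,R,t=cam(d);p=R@np.array(P)+t;return f*p[0]/p[2]+d['cx'],f*p[1]/p[2]+d['cy']
E
python3 - <<'E'
from h import *
for n in('scene','side'):
    d=shot(n); print(n,ray(d,320,240),cam(d)[0])
print(arm.get_state())
E
```

```text
scene (array([ 1.24938965, -0.43397697,  1.12635064]), array([-0.50709431,  0.34004389, -0.7921217 ])) 501.8525018414886
side (array([0.0648929 , 0.6653217 , 1.10610793]), array([ 0.43291456, -0.51767204, -0.73801333])) 442.8923055515149
{'t': 0.1, 'q': array([-1.05688370e+00,  3.59319204e-01,  1.11653569e-02, -2.94152181e-04,
       -1.22406910e+00, -2.88107846e-01]), 'qd': array([ 4.64918482e-04, -9.42119303e-04,  2.15313159e-03,  1.59022414e-03,
        5.69359932e-05,  1.01950723e-03]), 'joint_efforts': array([-2.96135586e-03, -5.84165668e+01,  2.93752956e+01,  7.01543793e+00,
        1.02065282e-02, -5.99371629e-05]), 'eef_pos': array([ 0.1510119 , -0.65746238,  0.22572288]), 'ee_rot': array([ 3.14014626e+00, -1.40253528e-04, -2.91588793e+00]), 'force': array([ 0.38901463, -0.40367109, -0.03746661]), 'moment': array([0.0176351 , 0.01836631, 0.0259096 ]), 'gripper_force': 0.0, 'width': 0.08730401494089982}
```

View pics/scene.png

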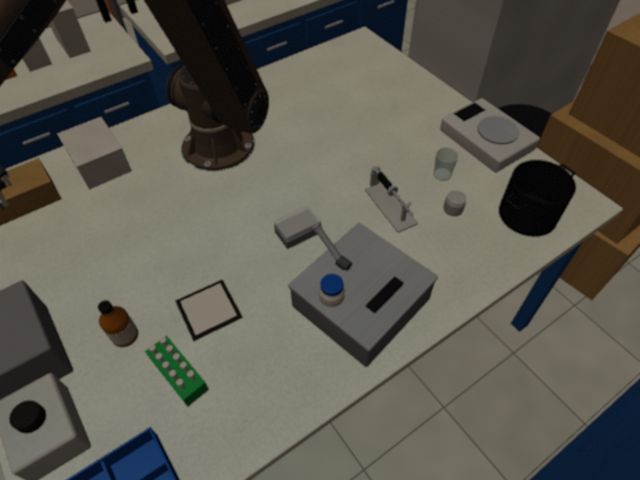

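View pics/side.png

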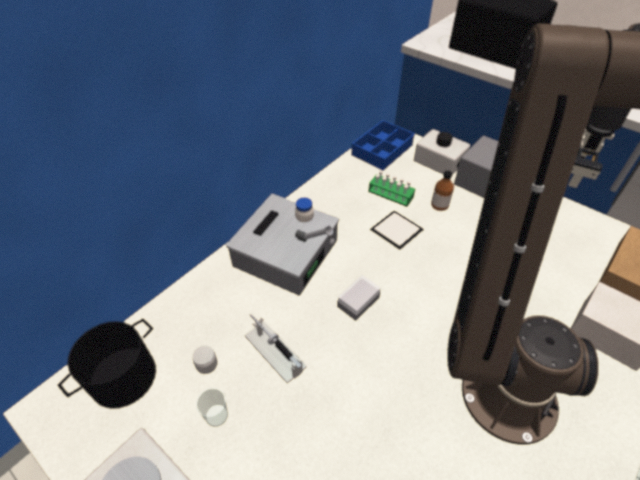

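Run:
```python
from h import *
s,e=load('scene'),load('side')
def crop(d,u,v): return cv2.convertScaleAbs(cv2.resize(d['color'][v:v+75,u:u+100],(400,300),interpolation=cv2.INTER_CUBIC),alpha=1.4)
cv2.imwrite('pics/q.png',np.vstack([np.hstack([crop(s,345,160),crop(s,280,205)]),np.hstack([crop(e,230,310),crop(e,270,195)])]))
for n,d,pts in(('tile s',s,[(177,300),(220,282),(241,318),(195,338)]),('tile e',e,[(371,229),(397,212),(423,230),(398,248)])):
    P=np.array([plane(d,*p,.006) for p in pts]); print(n,P.mean(0),[np.linalg.norm(P[i]-P[i-1]).round(3) for i in range(4)])
for n,d,pts in(('lid s',s,[(290,288),(362,226),(437,277),(368,349)]),('lid e',e,[(229,240),(274,196),(339,219),(301,276)])):
    P=np.array([plane(d,*p,.115) for p in pts]); print(n,P.round(3),[np.linalg.norm(P[i]-P[i-1]).round(3) for i in range(4)])
```

```text
tile s [ 0.54860323 -0.31252502  0.006     ] [np.float64(0.126), np.float64(0.118), np.float64(0.127), np.float64(0.121)]
tile e [ 0.53769308 -0.31381462  0.006     ] [np.float64(0.12), np.float64(0.13), np.float64(0.119), np.float64(0.126)]
lid s [[ 0.678 -0.14   0.115]
 [ 0.628  0.115  0.115]
 [ 0.858  0.165  0.115]
 [ 0.909 -0.086  0.115]] [np.float64(0.237), np.float64(0.26), np.float64(0.235), np.float64(0.257)]
lid e [[ 0.859  0.147  0.115]
 [ 0.892 -0.085  0.115]
 [ 0.658 -0.138  0.115]
 [ 0.599  0.11   0.115]] [np.float64(0.262), np.float64(0.234), np.float64(0.24), np.float64(0.255)]
```

View pics/q.png

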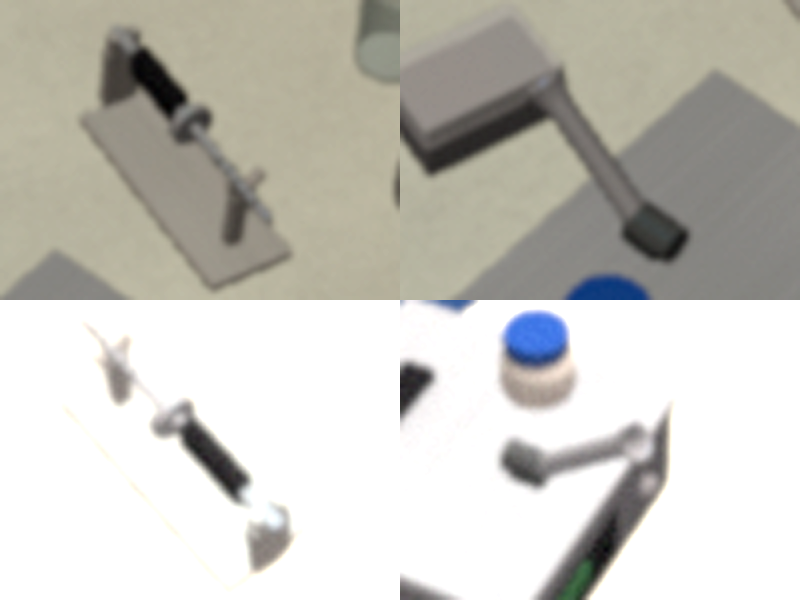

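Run:
```python
from h import *
s,e=load('scene'),load('side')
for n,a,b in(('grip back',(378.75,172.5),(290.75,357.5)),('grip front',(390.5,188),(275.75,340.75)),('collar',(392.5,190.5),(273.75,339.25)),('tip',(412,214.5),(252,316.25)),('mouth',(316.5,226.5),(329.25,230.5)),('lowend',(347,264.5),(297.5,235.5))):
    print(n,tri(s,a,e,b))
```

```text
grip back (array([0.46957711, 0.30081204, 0.07444822]), np.float64(0.0033173607516855668))
grip front (array([0.53451624, 0.29030885, 0.07070815]), np.float64(0.006128531678574553))
collar (array([0.54327489, 0.28997288, 0.0680899 ]), np.float64(0.007412520861685592))
tip (array([0.6415342 , 0.27660317, 0.06461274]), np.float64(0.010388564776086937))
mouth (array([ 0.60808271, -0.0185148 ,  0.190218  ]), np.float64(0.009109946666598395))
lowend (array([0.7064222 , 0.00624135, 0.12339481]), np.float64(0.0020970683603719576))
```

Emit:
step_arm(rows=[[0.3,0.36,0.1,-0.15,0.0876],[0.3,0.36,0.1,-0.15,0.0876],[0.3,0.36,0.1,-0.15,0.0876],[0.3,0.36,0.1,-0.15,0.0876],[0.3,0.36,0.1,-0.15,0.0876],[0.3,0.36,0.1,-0.15,0.0876],[0.3,0.36,0.1,-0.15,0.0876],[0.3,0.36,0.1,-0.15,0.0876],[0.3,0.36,0.1,-0.15,0.0876],[0.3,0.36,0.1,-0.15,0.0876],[0.35,0.953,0.0,-0.366,0.0876],[0.35,0.953,0.0,-0.366,0.0876],[0.35,0.953,0.0,-0.366,0.0876],[0.35,0.953,0.0,-0.366,0.0876],[0.35,0.953,0.0,-0.366,0.0876],[0.35,0.953,0.0,-0.366,0.0876],[0.35,0.953,0.0,-0.366,0.0876],[0.35,0.953,0.0,-0.366,0.0876],[0.35,0.953,0.0,-0.366,0.0876],[0.35,0.953,0.0,-0.366,0.0876]])

```text
t: 2.1
eef_pos: [0.4916, 0.1898, 0.2444]
ee_rot: [3.141, 0.0, 3.002]
force: [1.5, -0.1, 0.7]
width: 0.0877
gripper_force: 0.0
```

Emit:
step_arm(rows=[[0.008,0.1,-0.03,0,0.0876],[0.008,0.1,-0.03,0,0.0876],[0.008,0.1,-0.03,0,0.0876],[0.008,0.1,-0.03,0,0.0876]])

```text
t: 2.5
eef_pos: [0.4994, 0.2887, 0.2132]
ee_rot: [-3.139, -0.002, 3.003]
force: [-0.2, -0.6, -0.1]
width: 0.0877
gripper_force: 0.0
```

Run:
```python
from h import *
d=shot('wrist','w1');s=arm.get_state();print(s['eef_pos'],s['ee_rot'],s['q'],ray(d,320,240),cam(d)[0],proj(d,[.5,.296,.07]))
```

```text
[0.49969573 0.28769837 0.21402794] [-3.14017462e+00 -9.27427246e-04  3.00230900e+00] [ 8.61486704e-01  2.07610556e-01 -2.27494435e-01 -1.71266240e-05
 -1.13738565e+00 -2.57155882e+00] (array([0.42545032, 0.29970577, 0.37144109]), array([ 0.24752062, -0.02895199, -0.9688323 ])) 370.84270870368215 (np.float64(325.87774172721976), np.float64(236.32873851742983))
```

View pics/w1.png

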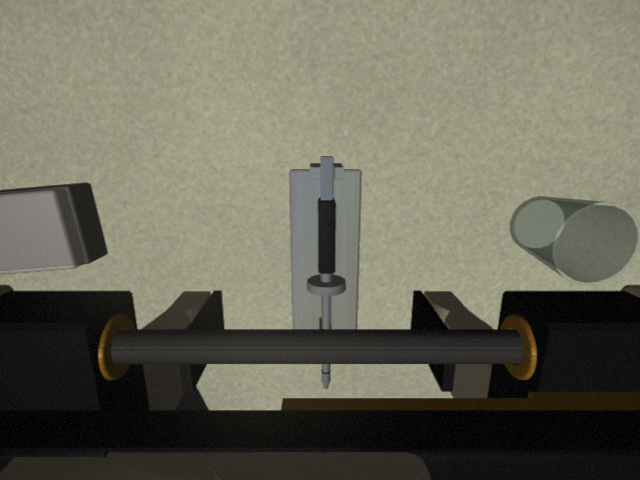

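Run:
```python
from h import *
d=load('w1')
b,f,t,c,tl=[plane(d,*p) for p in((327,199,.083),(327,273.5,.083),(325.5,388,.070),(326,284,.087),(327,156,.075))]
print(b,f,t,c,tl); print((b+f)/2,np.linalg.norm(f-b),np.linalg.norm(t-tl),np.arctan2(*(t-tl)[1::-1]))
```

```text
[0.46725674 0.30096983 0.083     ] [0.52815811 0.2929182  0.083     ] [0.64631477 0.27617216 0.07      ] [0.53565369 0.29100684 0.087     ] [0.43533405 0.30537861 0.075     ]
[0.49770743 0.29694401 0.083     ] 0.06143130995913822 0.2130513548817689 -0.1375575955136648
```

Emit:
step_arm(rows=[[-0.006,0.0095,-0.05,0,0.0876],[-0.006,0.0095,-0.09,0,0.0876],[-0.006,0.0095,-0.13,0,0.0876],[-0.006,0.0095,-0.15,0,0.06],[-0.006,0.0095,-0.163,0,0.04],[-0.006,0.0095,-0.163,0,0.03],[-0.006,0.0095,-0.163,0,0.02],[-0.006,0.0095,-0.163,0,0.005],[-0.006,0.0095,-0.163,0,0.005],[-0.006,0.0095,-0.163,0,0.005],[-0.006,0.0095,-0.163,0,0.005]], newtons=40)

```text
t: 3.65
eef_pos: [0.4942, 0.2975, 0.0522]
ee_rot: [3.141, 0.0, 3.002]
force: [-0.3, 0.2, -0.7]
width: 0.0292
gripper_force: 0.0
```

Emit:
step_arm(rows=[[0,0,0,0,0.005],[0,0,0,0,0.005],[0,0,0,0,0.005],[0,0,0,0,0.005]], newtons=40)

```text
t: 4.05
eef_pos: [0.4941, 0.2973, 0.0517]
ee_rot: [-3.141, -0.0, 3.001]
force: [-0.1, -0.2, 2.1]
width: 0.0138
gripper_force: 40.0
```

Emit:
step_arm(rows=[[0,0,0.03,0,0.005],[0,0,0.07,0,0.005],[0,0,0.12,0,0.005],[0,-0.03,0.16,0.1,0.005],[0,-0.06,0.2,0.2,0.005],[0.003,-0.1,0.22,0.3,0.005],[0.003,-0.14,0.24,0.368,0.005],[0.003,-0.19,0.25,0.368,0.005],[0.003,-0.24,0.25,0.368,0.005],[0.003,-0.28,0.25,0.368,0.005],[0.003,-0.28,0.25,0.368,0.005],[0.003,-0.28,0.25,0.368,0.005],[0.003,-0.28,0.25,0.368,0.005],[0.003,-0.28,0.25,0.368,0.005]], newtons=40)

```text
t: 5.45
eef_pos: [0.4971, 0.0182, 0.3014]
ee_rot: [3.141, -0.0, -2.913]
force: [-1.3, 0.2, -2.1]
width: 0.0141
gripper_force: 40.0
```

Run:
```python
from h import *
d=shot('wrist','w2');s=arm.get_state();print(s['eef_pos'],s['ee_rot'],s['q'],proj(d,[.608,-.0185,.195]))
a,b=shot('scene','s2'),shot('side','e2')
w=d['color']
ca=lambda i,u,v:cv2.resize(i['color'][v:v+75,u:u+100],(400,300),interpolation=cv2.INTER_CUBIC)
cv2.imwrite('pics/q2.png',np.vstack([cv2.resize(w,(800,600))[300:600] if 0 else cv2.resize(w[200:440,:],(800,300)),np.hstack([ca(a,260,175),ca(b,270,180)])]))
```

```text
[0.49713592 0.01823354 0.30145157] [ 3.14156335e+00 -4.11858212e-04 -2.91230995e+00] [ 4.32373324e-01  1.92679635e-02 -2.44286733e-01 -1.15757881e-04
 -1.30763911e+00 -1.77385682e+00] (np.float64(241.80924348551264), np.float64(366.0687889029867))
```

View pics/q2.png

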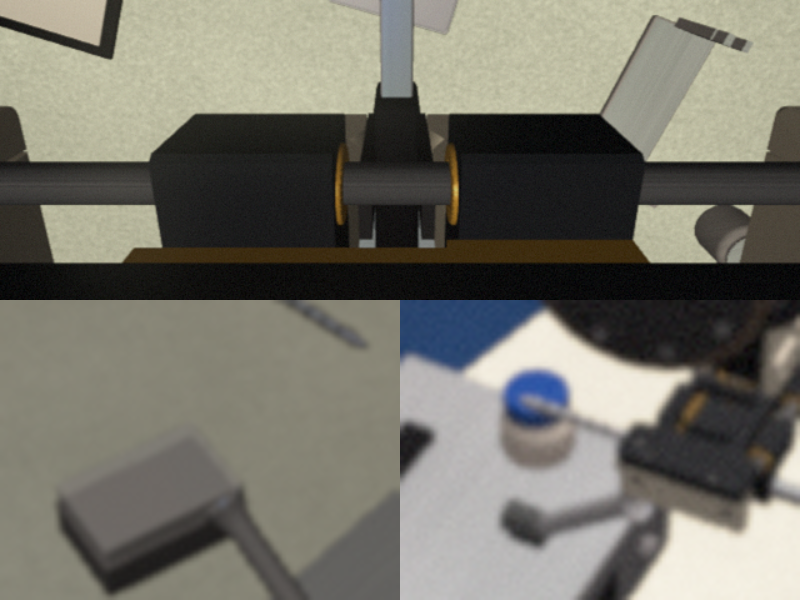

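Emit:
step_arm(rows=[[0.05,0.012,0,0,0.005],[0.1,0.024,0,0,0.005],[0.107,0.024,0,0,0.005],[0.107,0.024,0,0,0.005],[0.107,0.024,0,0,0.005],[0.107,0.024,0,0,0.005]], newtons=40)

```text
t: 6.2
eef_pos: [0.6033, 0.0413, 0.3021]
ee_rot: [3.142, 0.0, -2.913]
force: [-0.6, 0.1, -0.7]
width: 0.0141
gripper_force: 40.0
```

Run:
```python
from h import *
d=shot('wrist','w3');s=arm.get_state();print(s['eef_pos'],s['ee_rot'],proj(d,[.608,-.0185,.195]))
```

```text
[0.60333866 0.04124796 0.30240347] [ 3.14141720e+00  9.44660796e-04 -2.91345727e+00] (np.float64(235.78744948247513), np.float64(236.38590784417912))
```

View pics/w3.png

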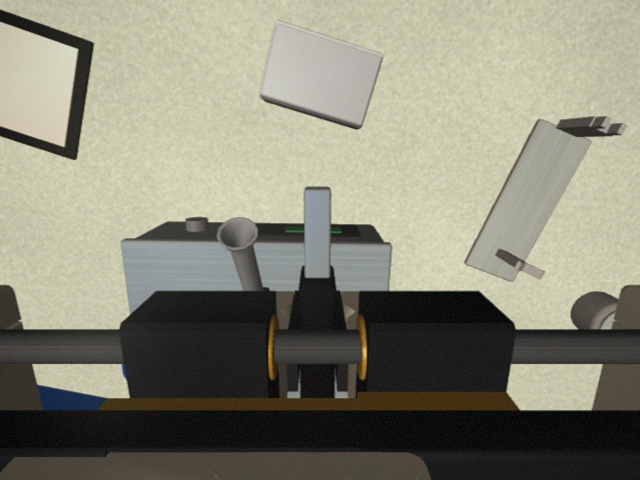

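Run:
```python
from h import *
d=load('w3')
m=plane(d,238,234.5,.195); a=plane(d,123,240,.115); b=plane(d,391,243,.115)
th=np.arctan2(*(b-a)[1::-1])-np.pi/2; mid=(a+b)/2
print('mouth',m,'front',a,b,np.linalg.norm(b-a),'yaw',th,'mouth from bath',mid-.03*np.array([np.cos(th),np.sin(th),0]))
r=d['color'][0:170,0:110].astype(int).max(2); mk=(r<60).astype('uint8')
s,e=load('scene'),load('side')
print('z195 s',plane(s,316.5,226.5,.195),'e',plane(e,329.25,230.5,.195))
for P in [m]: print(proj(s,P),proj(e,P))
```

```text
mouth [ 0.60622163 -0.01715281  0.195     ] front [ 0.65948393 -0.13664917  0.115     ] [0.60420608 0.11519071 0.115     ] 0.2578351502181794 yaw 0.21606952006813196 mouth from bath [ 0.60254258 -0.01716099  0.115     ]
z195 s [ 0.6148688  -0.01765565  0.195     ] e [ 0.60254574 -0.01868746  0.195     ]
(np.float64(314.6239129018879), np.float64(224.13102697842376)) (np.float64(327.9059656219636), np.float64(230.2030078590961))
```

Emit:
step_arm(rows=[[-0.045,-0.025,0,-0.012,0.005],[-0.09,-0.05,0,-0.012,0.005],[-0.13,-0.075,0,-0.012,0.005],[-0.171,-0.096,0,-0.012,0.005],[-0.171,-0.096,-0.04,-0.012,0.005],[-0.171,-0.096,-0.08,-0.012,0.005],[-0.171,-0.096,-0.12,-0.012,0.005],[-0.171,-0.096,-0.12,-0.012,0.005],[-0.171,-0.096,-0.12,-0.012,0.005],[-0.171,-0.096,-0.12,-0.012,0.005]], newtons=40)

```text
t: 7.25
eef_pos: [0.4346, -0.0545, 0.1842]
ee_rot: [-3.141, 0.004, -2.925]
force: [0.4, 0.5, -0.1]
width: 0.0138
gripper_force: 40.0
```

Run:
```python
from h import *
a,b=shot('scene','s4'),shot('side','e4');s=arm.get_state();P=np.array(s['eef_pos']);y=s['ee_rot'][2]+np.pi;print(P,y,s['force'])
u=np.array([np.cos(y),np.sin(y),0]);T=P+.1515*u+[0,0,.0185];M=np.array([.605,-.017,.195])
for n,d,o in(('s',a,(270,185)),('e',b,(290,190))):
    print(n,'tip',proj(d,T),'mouth',proj(d,M)); 
ca=lambda i,u,v:cv2.resize(i['color'][v:v+75,u:u+100],(400,300),interpolation=cv2.INTER_CUBIC)
cv2.imwrite('pics/q4.png',np.hstack([ca(a,270,185),ca(b,290,190)]))
```

```text
[ 0.43439073 -0.05440861  0.18370475] 0.21610501236249036 [ 0.09070705 -0.44932858 -1.61779973]
s tip (np.float64(307.31296772398537), np.float64(216.89132365006586)) mouth (np.float64(314.3880348853942), np.float64(223.78247108376905))
e tip (np.float64(335.5818744034526), np.float64(231.40616303680966)) mouth (np.float64(328.20548468016324), np.float64(230.43134244247634))
```

View pics/q4.png

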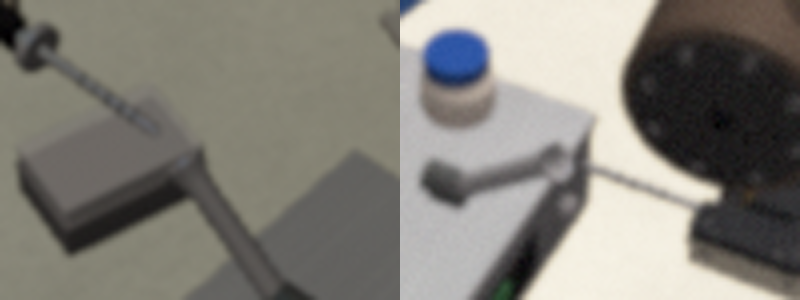

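Emit:
step_arm(rows=[[0.016,0.0035,-0.003,0,0.005],[0.0322,0.0071,-0.008,0,0.005],[0.0322,0.0071,-0.008,0,0.005],[0.0325,0.0072,-0.001,0,0.005],[0.0328,0.0072,0.005,0,0.005],[0.0335,0.0074,0.012,0,0.005],[0.0345,0.0076,0.018,0,0.005],[0.0345,0.0076,0.018,0,0.005]], newtons=15)

```text
t: 8.15
eef_pos: [0.4672, -0.0473, 0.2007]
ee_rot: [3.142, 0.0, -2.926]
force: [-2.6, 0.1, -2.0]
width: 0.014
gripper_force: 15.0
```

Emit:
step_arm(rows=[[0.0012,0.0003,0.0065,0,0.005],[0.0028,0.0006,0.013,0,0.005],[0.0047,0.001,0.019,0,0.005],[0.0066,0.0015,0.0255,0,0.005],[0.009,0.002,0.0315,0,0.005],[0.0116,0.0026,0.0377,0,0.005],[0.0116,0.0026,0.0377,0,0.005]], newtons=15)

```text
t: 8.85
eef_pos: [0.4798, -0.0446, 0.2384]
ee_rot: [-3.141, 0.001, -2.926]
force: [-3.4, -0.9, -1.0]
width: 0.0141
gripper_force: 15.0
```

```bash
cat > look.py <<'E'
import sys
from h import *
k=sys.argv[1]
a,b=shot('scene','s'+k),shot('side','e'+k);s=arm.get_state();P=np.array(s['eef_pos']);print(P,s['force'],s['moment'])
G=P+[0,0,.0185];M=np.array([.605,-.017,.195]);u=np.array([.9768,.2144,0]);z=np.array([0,0,1])
for n,d in(('s',a),('e',b)):
    for th in (10,20,25,30,40):
        t=np.radians(th);x=u*np.cos(t)-z*np.sin(t);print(n,th,'tail',np.round(proj(d,G-.0605*x),1),'collar',np.round(proj(d,G+.0475*x),1),'tip',np.round(proj(d,G+.1515*x),1))
def ca(i,c):
    u,v=int(c[0])-50,int(c[1])-45;print('crop origin',u,v);return cv2.resize(i['color'][v:v+75,u:u+100],(400,300),interpolation=cv2.INTER_CUBIC)
cv2.imwrite(f'pics/q{k}.png',np.hstack([ca(a,proj(a,G+.08*u)),ca(b,proj(b,G+.08*u))]))
E
python3 look.py 5
```

```text
[ 0.47976714 -0.04442968  0.23771213] [-2.24083286 -0.79470071 -1.30434069] [-0.26698427  0.76426095 -0.05044595]
s 10 tail [257.6 165.2] collar [289. 192.] tip [320.6 218.9]
s 20 tail [257.9 162.7] collar [288.5 193.8] tip [318.7 224.3]
s 25 tail [258.2 161.6] collar [288.2 194.6] tip [317.2 226.5]
s 30 tail [258.7 160.7] collar [287.7 195.2] tip [315.4 228.2]
s 40 tail [260.  159.2] collar [286.5 196.1] tip [311.2 230.5]
e 10 tail [393.3 235.4] collar [355.4 226.9] tip [321.6 219.3]
e 20 tail [392.8 232.3] collar [356.  229.2] tip [323.8 226.5]
e 25 tail [392.3 230.8] collar [356.4 230.4] tip [325.3 230.1]
e 30 tail [391.6 229.2] collar [357.  231.6] tip [327.2 233.6]
e 40 tail [389.8 226.1] collar [358.4 233.9] tip [331.8 240.5]
crop origin 248 151
crop origin 294 175
```

View pics/q5.png

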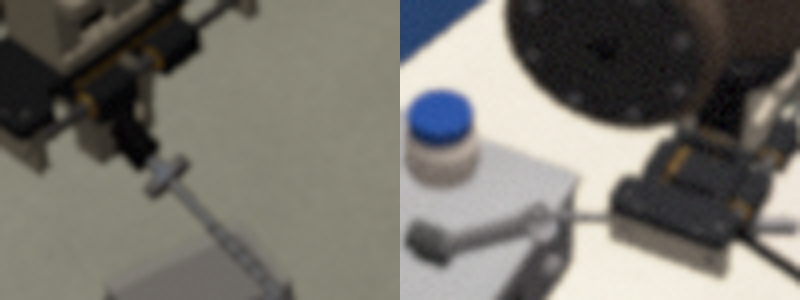

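Emit:
step_arm(rows=[[0.0028,0.0006,0.0059,0,0.005],[0.006,0.0013,0.0117,0,0.005],[0.0093,0.002,0.0174,0,0.005],[0.0129,0.0028,0.0229,0,0.005],[0.0167,0.0037,0.0282,0,0.005],[0.0207,0.0045,0.0334,0,0.005],[0.0239,0.0053,0.0375,0,0.005],[0.0239,0.0053,0.0375,0,0.005]], newtons=15)

```text
t: 9.75
eef_pos: [0.5042, -0.039, 0.2755]
ee_rot: [-3.141, 0.002, -2.926]
force: [-1.3, 0.1, -0.6]
width: 0.0143
gripper_force: 15.0
```

```bash
python3 look.py 6
```

```text
[ 0.50389349 -0.03897885  0.27504983] [-0.74390262 -0.53240481 -1.27703822] [0.03182818 0.03158543 0.03700535]
s 10 tail [263.  158.6] collar [295.6 186.1] tip [328.5 213.8]
s 20 tail [263.3 155.9] collar [295.1 188. ] tip [326.3 219.6]
s 25 tail [263.7 154.8] collar [294.7 188.8] tip [324.8 221.8]
s 30 tail [264.2 153.8] collar [294.2 189.5] tip [322.9 223.7]
s 40 tail [265.6 152.2] collar [292.9 190.5] tip [318.3 226.2]
e 10 tail [385.9 222.2] collar [347.7 214.1] tip [313.7 206.9]
e 20 tail [385.4 219. ] collar [348.3 216.5] tip [315.9 214.3]
e 25 tail [384.8 217.3] collar [348.7 217.7] tip [317.6 218. ]
e 30 tail [384.1 215.7] collar [349.3 218.9] tip [319.5 221.6]
e 40 tail [382.2 212.5] collar [350.8 221.3] tip [324.2 228.7]
crop origin 255 145
crop origin 286 162
```

View pics/q6.png

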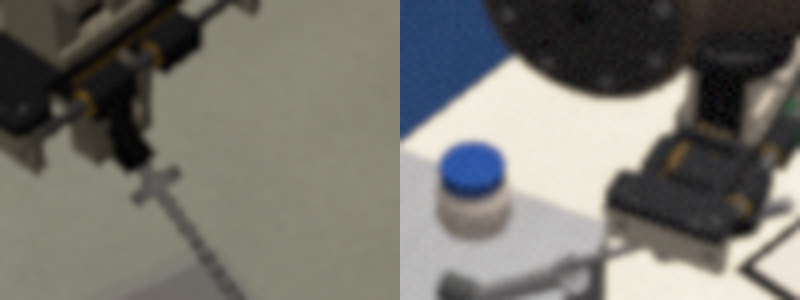

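Emit:
step_arm(rows=[[-0.01,-0.0022,0.005,0,0.005],[-0.0273,-0.006,0.0118,0,0.005],[-0.0273,-0.006,0.0118,0,0.005],[-0.0273,-0.006,0.0118,0,0.005]], newtons=40)

```text
t: 10.25
eef_pos: [0.4757, -0.0453, 0.2875]
ee_rot: [3.141, 0.002, -2.926]
force: [1.8, 0.5, -1.7]
width: 0.0135
gripper_force: 40.0
```

```bash
python3 look.py 7
python3 - <<'E'
from h import *
out=[]
for n,k,o in(('scene','s7',(280,165)),('side','e7',(305,175))):
    a,b=load(n)['color'],load(k)['color']
    m=cv2.absdiff(a,b).max(2)
    u,v=o; r=lambda i:cv2.resize(i[v:v+75,u:u+100],(400,300),interpolation=cv2.INTER_CUBIC)
    out.append(np.vstack([r(b),cv2.cvtColor(cv2.convertScaleAbs(r(m),alpha=4),cv2.COLOR_GRAY2BGR)]))
cv2.imwrite('pics/q7b.png',np.hstack(out))
E
```

```text
[ 0.47589813 -0.04515591  0.28682137] [-0.65066886 -0.1497901  -0.51893006] [-0.0418937   0.05155292  0.02432275]
s 10 tail [254.1 149.3] collar [286.4 176.5] tip [319.1 204. ]
s 20 tail [254.4 146.5] collar [286.  178.5] tip [317.1 209.9]
s 25 tail [254.7 145.4] collar [285.6 179.3] tip [315.6 212.2]
s 30 tail [255.2 144.3] collar [285.2 180. ] tip [313.8 214.2]
s 40 tail [256.5 142.6] collar [283.9 181.1] tip [309.4 216.8]
e 10 tail [397.1 222.6] collar [357.8 214.3] tip [322.9 207. ]
e 20 tail [396.6 219.3] collar [358.4 216.8] tip [325.1 214.6]
e 25 tail [396.1 217.7] collar [358.9 218. ] tip [326.7 218.3]
e 30 tail [395.4 216. ] collar [359.4 219.2] tip [328.6 222. ]
e 40 tail [393.5 212.7] collar [360.9 221.7] tip [333.3 229.2]
crop origin 246 135
crop origin 296 163
```

View pics/q7b.png

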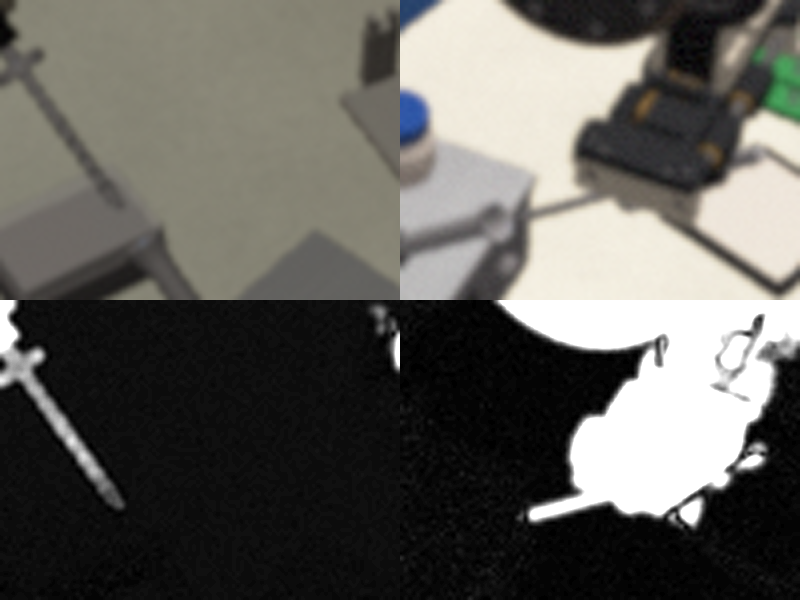

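Emit:
step_arm(rows=[[0.0075,0.0016,-0.0064,0,0.005],[0.015,0.0033,-0.0129,0,0.005],[0.0224,0.0049,-0.0193,0,0.005],[0.0299,0.0066,-0.0257,0,0.005],[0.0337,0.0074,-0.0289,0,0.005],[0.0337,0.0074,-0.0289,0,0.005],[0.0337,0.0074,-0.0289,0,0.005]], newtons=25)

```text
t: 11.05
eef_pos: [0.5097, -0.0379, 0.2577]
ee_rot: [-3.142, -0.0, -2.926]
force: [0.1, 0.1, -0.4]
width: 0.014
gripper_force: 25.0
```

Emit:
step_arm(rows=[[0.0075,0.0016,-0.0064,0,0.005],[0.015,0.0033,-0.0129,0,0.005],[0.0224,0.0049,-0.0193,0,0.005],[0.0299,0.0066,-0.0257,0,0.005],[0.0299,0.0066,-0.0257,0,0.005],[0.0299,0.0066,-0.0257,0,0.005]], newtons=25)

```text
t: 11.65
eef_pos: [0.54, -0.0312, 0.2317]
ee_rot: [-3.141, 0.0, -2.926]
force: [3.2, -2.1, -0.8]
width: 0.0139
gripper_force: 25.0
```

Run:
```python
from h import *
s=arm.get_state();print(s['eef_pos'],s['force'],s['moment'])
shot('scene','s8');shot('side','e8')
```

```text
[ 0.54002155 -0.03117713  0.23174058] [ 3.17445885 -2.14140998 -0.80022702] [-0.69822567 -1.35076764 -0.18432033]
```

Emit:
step_arm(rows=[[0.0003,-0.0015,0.0007,0,0.005],[0.0078,0.0001,-0.0057,0,0.005],[0.0153,0.0018,-0.0122,0,0.005],[0.0227,0.0034,-0.0186,0,0.005],[0.0265,0.0042,-0.0218,0,0.005],[0.0265,0.0042,-0.0218,0,0.005],[0.0265,0.0042,-0.0218,0,0.005]], newtons=25)

```text
t: 12.45
eef_pos: [0.5658, -0.027, 0.2099]
ee_rot: [3.142, -0.001, -2.926]
force: [-0.3, -0.4, -1.2]
width: 0.0142
gripper_force: 25.0
```

Emit:
step_arm(rows=[[0.0015,0.0003,-0.0013,0,0.005],[0.003,0.0006,-0.0026,0,0.005],[0.0037,0.0008,-0.0032,0,0.005],[0.0037,0.0008,-0.0032,0,0.005]], newtons=25)

```text
t: 12.85
eef_pos: [0.568, -0.0267, 0.2083]
ee_rot: [-3.141, -0.002, -2.926]
force: [-9.3, 0.5, 10.6]
width: 0.0137
gripper_force: 25.0
```

Emit:
step_arm(rows=[[0.0011,0.0002,-0.001,0,0.005],[0.0011,0.0002,-0.001,0,0.005],[0.0011,0.0002,-0.001,0,0.005]], newtons=40)

```text
t: 13.15
eef_pos: [0.5681, -0.0267, 0.2083]
ee_rot: [-3.141, -0.003, -2.925]
force: [-16.5, 2.4, 18.8]
width: 0.0138
gripper_force: 40.0
```

Run:
```python
from h import *
s=arm.get_state();print(s['eef_pos'],s['force'],s['moment']);shot('scene','s9');shot('side','e9')
```

```text
[ 0.56805385 -0.02670639  0.20826937] [-16.51437198   2.43166785  18.83198519] [0.94767742 5.8512986  0.02247325]
```

Emit:
step_arm(rows=[[-0.0075,-0.0016,0.0064,0,0.005],[-0.015,-0.0033,0.0129,0,0.005],[-0.0224,-0.0049,0.0193,0,0.005],[-0.0299,-0.0066,0.0257,0,0.005],[-0.0374,-0.0082,0.0321,0,0.005],[-0.0449,-0.0098,0.0386,0,0.005],[-0.0524,-0.0115,0.045,0,0.005],[-0.0598,-0.0131,0.0514,0,0.005],[-0.0696,-0.0153,0.0598,0,0.005],[-0.0696,-0.0153,0.0598,0,0.005],[-0.0696,-0.0153,0.0598,0,0.005]], newtons=30)

```text
t: 14.35
eef_pos: [0.5011, -0.0413, 0.2663]
ee_rot: [3.141, 0.001, -2.926]
force: [-0.5, -0.3, -1.4]
width: 0.0136
gripper_force: 30.0
```

Emit:
step_arm(rows=[[-0.0041,-0.0009,-0.0052,0,0.005],[-0.0078,-0.0017,-0.0105,0,0.005],[-0.0114,-0.0025,-0.016,0,0.005],[-0.0147,-0.0032,-0.0215,0,0.005],[-0.0176,-0.0039,-0.0273,0,0.005],[-0.0205,-0.0045,-0.0331,0,0.005],[-0.0231,-0.0051,-0.0392,0,0.005],[-0.0255,-0.0056,-0.0452,0,0.005],[-0.0255,-0.0056,-0.0452,0,0.005]], newtons=15)

```text
t: 15.25
eef_pos: [0.475, -0.047, 0.2197]
ee_rot: [3.141, -0.001, -2.926]
force: [0.3, 0.6, -0.3]
width: 0.0135
gripper_force: 15.0
```

```bash
cat > tipm.py <<'E'
import sys
from h import *
# rod pixels vs. empty-scene frame: line fit of the thin probe and its tip, in the scene view
k=sys.argv[1]; s=arm.get_state();P=np.array(s['eef_pos']);G=P+[0,0,.0185];print(P,s['force'])
y=s['ee_rot'][2]+np.pi;u=np.array([np.cos(y),np.sin(y),0]);z=np.array([0,0,1])
d=shot('scene','s'+k);shot('side','e'+k);m=(cv2.absdiff(load('scene')['color'],d['color']).max(2)>18).astype('uint8')
off=np.array([1.9,1.1]);a=np.array(proj(d,G+.058*u*.95))+off;b=np.array(proj(d,G+.150*u))+off
best=[]
for th in np.arange(-20,50,.5):
    t=np.radians(th);x=u*np.cos(t)-z*np.sin(t)
    v=[]
    for D in np.arange(.062,.135,.003):
        p=np.array(proj(d,G+D*x))+off; v.append(m[int(round(p[1])),int(round(p[0]))])
    best.append((np.mean(v),th))
M=max(best)[0]; r=[t for q,t in best if q>=M-.05];print('fit',M,'tilt',min(r),np.mean(r),max(r))
E
python3 tipm.py 10
```

```text
[ 0.47500441 -0.04696675  0.2197213 ] [ 0.32023392  0.62689228 -0.29547361]
fit 0.72 tilt 19.0 19.25 19.5
```

Emit:
step_arm(rows=[[-0.002,-0.0004,-0.0062,0,0.005],[-0.0038,-0.0008,-0.0125,0,0.005],[-0.0052,-0.0011,-0.0189,0,0.005],[-0.0065,-0.0014,-0.0253,0,0.005],[-0.0074,-0.0016,-0.0318,0,0.005],[-0.0082,-0.0018,-0.0382,0,0.005],[-0.0086,-0.0019,-0.0435,0,0.005],[-0.0088,-0.0019,-0.0485,0,0.005],[-0.0088,-0.0019,-0.0485,0,0.005]], newtons=15)

```text
t: 16.25
eef_pos: [0.4665, -0.0489, 0.1715]
ee_rot: [3.142, -0.001, -2.926]
force: [-0.4, -0.6, -0.9]
width: 0.0135
gripper_force: 15.0
```

```bash
python3 tipm.py 11
```

```text
[ 0.46654884 -0.04886095  0.17146239] [-0.38669742 -0.59748858 -0.92990402]
fit 0.6 tilt 3.0 3.75 4.5
```

Emit:
step_arm(rows=[[-0.012,-0.0026,0,0,0.005],[-0.025,-0.0055,0,0,0.005],[-0.044,-0.0097,0,0,0.005],[-0.044,-0.0097,0.04,0,0.005],[-0.044,-0.0097,0.08,0,0.005],[-0.044,-0.0097,0.12,0,0.005],[-0.044,-0.0097,0.12,0,0.005],[-0.044,-0.0097,0.12,0,0.005]], newtons=40)

```text
t: 17.15
eef_pos: [0.4221, -0.0585, 0.2929]
ee_rot: [3.141, 0.003, -2.926]
force: [0.6, -0.1, -2.0]
width: 0.0135
gripper_force: 40.0
```

```bash
python3 tipm.py 12
python3 - <<'E'
from h import *
s,e,w=load('scene'),load('side'),load('w3')
print('bottle',plane(s,125,342,0),plane(e,441,207,0),'rack',plane(s,176,375,.04),plane(e,391,191,.04))
a,b=plane(w,93,43,.006),plane(w,76,159,.006);L=b-a;n=np.array([L[1],-L[0],0]);
print(a,b,np.linalg.norm(L),'yaw',np.arctan2(L[1],L[0]),(a+b)/2+n/2,(a+b)/2-n/2)
# tile white region centroids
for n,d,p in(('s',s,(209,309)),('e',e,(397,230))):
    g=d['color'].copy();mk=np.zeros((482,642),'uint8');_,_,mk,_=cv2.floodFill(g,mk,p,0,(6,)*3,(6,)*3,cv2.FLOODFILL_FIXED_RANGE|(255<<8))
    mk=mk[1:-1,1:-1];x,y=np.nonzero(mk)[::-1];c=cv2.minAreaRect(np.c_[x,y].astype('f4'));print(n,len(x),c,plane(d,x.mean(),y.mean(),.008))
E
```

```text
[ 0.42213817 -0.05849318  0.29288513] [ 0.60983724 -0.10516582 -2.0246922 ]
fit 1.0 tilt -2.5 0.75 4.0
bottle [ 0.50939859 -0.52195367  0.        ] [ 0.48018472 -0.5153031   0.        ] rack [ 0.68139306 -0.45545756  0.04      ] [ 0.64638095 -0.43194629  0.04      ]
[ 0.48272343 -0.23876133  0.006     ] [ 0.61265255 -0.25066017  0.006     ] 0.13047282821852077 yaw -0.0913247470344903 [ 0.54173857 -0.30967531  0.006     ] [ 0.55363741 -0.17974619  0.006     ]
s 1468 ((207.91502380371094, 308.0694274902344), (34.96858215332031, 43.00550079345703), 64.79888153076172) [ 0.54807051 -0.31313551  0.008     ]
e 589 ((396.5384216308594, 228.19229125976562), (32.72731018066406, 21.910655975341797), 33.690067291259766) [ 0.54081555 -0.31415438  0.008     ]
```

Emit:
step_arm(rows=[[-0.004,-0.045,-0.02,0,0.005],[-0.008,-0.09,-0.04,0,0.005],[-0.012,-0.135,-0.06,0,0.005],[-0.016,-0.18,-0.08,0,0.005],[-0.02,-0.225,-0.1,0,0.005],[-0.024,-0.265,-0.12,0,0.005],[-0.0255,-0.2855,-0.15,0,0.005],[-0.0255,-0.2855,-0.18,0,0.005],[-0.0255,-0.2855,-0.21,0,0.005],[-0.0255,-0.2855,-0.235,0,0.005],[-0.0255,-0.2855,-0.2405,0,0.005],[-0.0255,-0.2855,-0.2405,0,0.005],[-0.0255,-0.2855,-0.2405,0,0.005]], newtons=40)

```text
t: 18.55
eef_pos: [0.3977, -0.3442, 0.0524]
ee_rot: [-3.141, 0.0, -2.925]
force: [-0.8, -0.3, -1.2]
width: 0.0142
gripper_force: 40.0
```

```bash
cat > lev.py <<'E'
import sys
from h import *
k=sys.argv[1]; s=arm.get_state();P=np.array(s['eef_pos']);G=P+[0,0,.0185];print(P,s['ee_rot'],s['force'])
y=s['ee_rot'][2]+np.pi;u=np.array([np.cos(y),np.sin(y),0]);z=np.array([0,0,1])
tips=[]
for n in('scene','side'):
    d=shot(n,n[0]+'L'+k);m=(cv2.absdiff(load(n)['color'],d['color']).max(2)>25)
    A=np.array(proj(d,G+.045*u));B=np.array(proj(d,G+.151*u));l=np.linalg.norm(B-A);e=(B-A)/l;nn=np.array([-e[1],e[0]])
    Y,X=np.nonzero(m);q=np.c_[X,Y]-A;a=q@e;c=q@nn
    sel=(a>l*.15)&(a<l*1.2)&(abs(c)<8);pts=np.c_[X,Y][sel]
    hist=np.histogram(a[sel],np.arange(0,l*1.25,2))[0];print(n,'A',A.round(1),'B',B.round(1),'len',round(l,1),'profile',hist)
    prof=(a>l*.25)&(a<l*.92)&(abs(c)<6);v=cv2.fitLine(np.c_[X,Y][prof].astype('f4'),cv2.DIST_HUBER,0,.01,.01).ravel()
    ang=np.degrees(np.arctan2(v[1],v[0]));f=lambda th:np.degrees(np.arctan((lambda w:w[1]/w[0])(np.array(proj(d,G+.14*(u*np.cos(th)-z*np.sin(th))))-np.array(proj(d,G+.06*(u*np.cos(th)-z*np.sin(th)))))))
    ang=np.degrees(np.arctan(v[1]/v[0]));print(' line',ang,'pred tilt -10,0,10:',[round(f(np.radians(t)),1) for t in(-10,0,10)],'tip px',A+e*a[sel].max(),'medc',np.median(c[prof]))
E
python3 lev.py 1
```

```text
[ 0.39774386 -0.34420555  0.05241407] [-3.14101108e+00  3.22376450e-04 -2.92525232e+00] [-0.81805792 -0.30739466 -1.1692288 ]
scene A [176.2 270.5] B [202.8 294.5] len 35.9 profile [0 0 5 5 0 0 3 5 6 4 5 5 5 4 4 5 1 4 0 0 0 0]
 line 42.480698 pred tilt -10,0,10: [np.float64(38.4), np.float64(42.0), np.float64(44.8)] tip px [202.6639644  294.37351528] medc -0.2824620914185866
side A [428.1 225.7] B [397.4 215.2] len 32.4 profile [0 0 3 5 6 6 8 7 7 7 4 2 1 3 2 0 0 0 0 0]
 line 23.269148 pred tilt -10,0,10: [np.float64(25.8), np.float64(18.8), np.float64(11.7)] tip px [400.56365905 216.2826415 ] medc 0.14446412333606598
```

Run:
```python
from h import *
for n,k,x0,x1,y0,y1 in(('side','sL1',392,436,206,234),):
    d=arm.grab_frame('side');np.save('pics/sideN.npy',d,allow_pickle=True)
    a=load(n)['color'].astype(int).mean(2);b=d['color'].astype(int).mean(2)
    D=(b-a)[y0:y1,x0:x1]
    print('cols',x0,x1-1)
    for i,r in enumerate(D): print(y0+i,' '.join(f'{int(v):4d}' for v in r))
```

```text
cols 392 435
206    0   -1    0   -1   -1    0   -1   -2   -2    0    0    0    0    0    0    1    2    0    0    0    1    0   -1   -1    2    0    0    0    0   -1    0   -1    0    0    0    0    0    0   -1   -2    1   -2   -2   -4
207   -1    0    0   -1    0    1   -1    1    0    0    0    1    0   -2    2    0   -1    0    0    0    0   -1    0    1    0    1    0    0   -1    1    0    1    1    0   -1    0    0   -1    0    0    0   -2   -1   -2
208    0    0    0    0    1    0    1    0    0    1   -1    0    1    1    0   -2    0   -1    0   -1    1    0    0    0    0    0    1    0    0   -2    0    0    0    0   -1   -1    0   -1    0    0   -1    3   -1  -10
209    0    0    0    0    1    0    1    0   -1    0   -1   -1    0   -1    0    0   -2    0    0    0    0    0    0   -1    0    0    0   -1    0   -1    1    0    0   -1    1    1   -1    1    0    0    0   -1   -7  -24
210    0    1    2   -1    1    2    0    1    0    0    0   -1    0    0   -1   -1   -2    0    0    0    2    0    0    0    0    0    0    0    0    0    0    1    1   -1    0   -1    0   
[... 4484 characters left out ...]
140 -148 -153 -162 -172 -182
231    0    1    1   -1   -1    1    1    0    0    0    1   -1    0    0   -1    0   -1   -2    1    0    1   -1    0    2    1   -3    1    0    0   -1   -1   -4  -24  -69 -111 -132 -141 -141 -139 -137 -139 -141 -150 -155
232    1    0    0    0    0   -1    1    0    0    0   -1    0    1    0    0    0    0   -1    0    0    0    3    3    0   -1    5   -1    0    0   -3    1   -2  -22  -68 -106 -127 -141 -138 -136 -133 -132 -132 -137 -141
233    2    0    0    0    0    0    1    0    1    0    0    0    0    0    1    0    1    0    0    1    1    0    2    1    4    3    0   -1    1    0    0   -2  -14  -47  -77  -98 -114 -125 -127 -129 -130 -133 -134 -137
```

Run:
```python
from h import *
G=np.array([.42214,-.05849,.29289+.0185]);u=np.array([.9768,.2144,0]);z=np.array([0,0,1])
np.save('pics/s13.npy',arm.grab_frame('scene'),allow_pickle=True)
G2=np.array([.39774,-.3442,.05241+.0185])
for n,k,g in(('scene','s12',G),('side','e12',G),('scene','s13',G2)):
    d=load(k);D=cv2.absdiff(load(n)['color'],d['color']).astype('f4').sum(2);D[D<20]=0
    f=lambda D_,t:np.array(proj(d,g+D_*(u*np.cos(t)-z*np.sin(t))))
    A,B=f(.062,0),f(.143,0);e=(B-A)/np.linalg.norm(B-A);nn=np.array([-e[1],e[0]])
    out=[];o=np.arange(-5,5.1,.25)
    for a in np.linspace(0,1,14):
        p=A+a*(B-A);q=(p[:,None]+nn[:,None]*o).astype('f4');w=cv2.remap(D,q[0][None],q[1][None],cv2.INTER_LINEAR).ravel()
        out.append((a*np.linalg.norm(B-A),(w*o).sum()/max(w.sum(),1),w.max()))
    out=np.array(out);c=np.polyfit(out[:,0],out[:,1],1)
    sl=[((f(.143,t)-f(.062,t))@nn)/((f(.143,t)-f(.062,t))@e) for t in np.radians([-10,10])]
    print(k,'offsets',out[:,1].round(1),'w',out[:,2].astype(int),'slope',c[0].round(4),'tilt -10/+10 slope',np.round(sl,3),'tilt',np.interp(c[0],*( (sl,[-10,10]) if sl[0]<sl[1] else (sl[::-1],[10,-10]))))
```

```text
s12 offsets [0.4 0.6 0.5 0.6 0.5 0.4 0.4 0.4 0.4 0.4 0.4 0.3 0.3 0.2] w [196 103 100 104 127 107 135 104 129 112 131 123 119  99] slope -0.0088 tilt -10/+10 slope [-0.134  0.108] tilt 0.3830458994259214
e12 offsets [-0.3 -0.6 -0.4 -0.4 -0.3 -0.4 -0.4 -0.3 -0.2 -0.2 -0.3 -0.3 -0.3 -0.3] w [536 297 217 218 242 220 243 226 233 230 229 254 237 165] slope 0.0059 tilt -10/+10 slope [ 0.122 -0.127] tilt -0.6710419237510106
s13 offsets [-0.4  0.1 -0.1 -0.1 -0.2 -0.2 -0.2 -0.1 -0.   0.  -0.4 -0.4 -0.1  0.3] w [173  64  55  61  91  79  98  77 103  87 108  73 171  45] slope 0.002 tilt -10/+10 slope [-0.063  0.049] tilt 1.5976230052039622
```

Run:
```python
from station import arm
s=arm.get_state();print(s['t'],s['eef_pos'],abs(s['qd']).max(),s['gripper_force']);print(arm.job_done())
```

```text
18.75 [ 0.39801235 -0.34422855  0.05285377] 0.004992828210846267 39.999672174453735
the job is handed in; nothing more can be done
None
```

The probe went down the guide tube until the collar stopped on the mouth and was drawn right out again. I handed the job in at 18.75 s with the rod still gripped, level to about 1° and still, its tip over the middle of the tile by my measurements (located to several mm) and about 63 mm above it.

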